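# Roll the good cells onto the line

## Robot

A 6-joint arm with a two-finger parallel gripper is mounted at the origin on the work surface. World frame = base frame: x ahead of the robot, y to its left, z up, the work surface at z = 0. Lengths are in mm, angles in rad, forces in N, time in s.
With the tool pointing down it reaches from about 350 to 875 mm from the base axis. Payload 4.2 kg.
Tool frame: the origin (TCP) lies on the centre line of the jaws, within the pads' length; the fingertips stand 22 mm ahead of it and the grasp point (between the pads) lies 3 mm ahead of it (arm.nose_length is the distance from the TCP to the fingertips, in mm); z points along the fingers, x is the direction in which the jaws open and shut, and the axes are right-handed (so a half turn about z gives the same grasp; the last joint's range is limited). The gripper opens to 85 mm and grips with 20 to 120 N. Pads are 22 mm wide; open, the fingers measure 114 mm over their backs; the gripper's body (76 mm by 85 mm) begins 54 mm behind the grasp point. The pads swing forward as they close: fully open they stand 13 mm farther back than shut.
Start: joints at [1.362, 0.385, 0.008, 0, -1.194, -0.259], TCP at [281.794, 557.846, 253.312] pointing down, gripper open.
Joint ranges: [-3.14, 3.14], [-1.21, 2.06], [-1.07, 1.41], [-3.16, 2.05], [-2.99, -0.16], [-3.1, 3.1]. Speed limits (rad/s): [2.79, 2.79, 3.14, 3.14, 3.14, 3.14].

## Interface

Orientations are given as a unit quaternion [x, y, z, w].
In Python, from bench import telemetry, get_image, workorder, nets, arm gives the robot as it stands.
- The arm moves only by the tool apply_moves, never from a script. Its argument "steps" is a list of rows, each an object with "hand": the opening, from 0 (shut) to 1 (fully open); "xyz": the shift along the tool's x, y, z in cm, a list of three; "delta_rot": the turn, a rotation vector about the tool's x, y, z in rad, a list of three. In form: [{"hand": hand, "xyz": [x, y, z], "delta_rot": [wx, wy, wz]}, ...]. A call has 1 to 12 rows; each row is the pose to reach, as a shift and turn from the pose commanded when the call began, along the tool's axes at that moment; what a row does not reach only later rows make up. A row lasts 1/12 s, in which the tool goes at most 41.7 mm and 7.16 degrees, less where a joint would pass 70% of its speed; a pose out of reach is approached as far as the arm can. A call with a gripper value outside its range is refused whole. The fingers move at their own pace and stop on an object; the grip force is fixed at half the most. Time passes only in rows, so rows that repeat a pose let the fingers close. It gives the time, the measured TCP pose, the force and the opening at its end, in the units of the state.
- telemetry.read_state(): the state, without advancing time (a new reading comes with each control period).
- get_image(name): name is "side" or "top"; returns a dict with "frame" (384x512x3 uint8, blue, green, red), "fx", "fy", "cx", "cy" (pixels), "origin" and "orientation" of the camera in the world. Camera axes: x right, y down, z forward; pixel columns grow to the right and rows downward; lengths in mm; the calibration is good to about 2 mm. A picture is of the moment at which its call begins. There is no depth.
- workorder.job_done(): hands the job in, once; it reports no verdict.
Trained networks look in a picture, given as the dict that the camera call returned (one of the last four; its "shot" number tells which), for a name from the list of things; names that differ only in an ending like _2 or _b are one class to them, and where a whole thing is asked for, a point or a joint stands for the part that bears it (a point fixed in the world has none). Each returns a list of dicts, best first, with "confidence" (0 to 1); they miss things now and then, are a little off and sometimes report something else, mostly with a low value. They report only what shows in the picture. A call takes as long as a camera call. They do not tell look-alikes from the thing itself.
- nets.recognise(picture, label): "xyz" ([x, y, z] in mm, in world coordinates, good to about 4 mm: the middle of the surface that is visible of it).
- nets.outline_of(picture, label): "pixels" (384x512 bool, what is visible of it).
- nets.pinpoint(picture, label): "xyz" ([x, y, z] in mm, in world coordinates, good to about 4 mm: a listed point, or the origin of a listed thing).
The state is a dict: "clock": time; "joints": joint angles; "joint_vel": joint speeds; "joint_efforts": joint torques, N m; "position": TCP position; "ee_rot": TCP orientation; "contact_force": force on the tool from outside, world axes, zero at the start; "wrist_torque": the same for the moment, N m; "gripper_width": finger opening in mm.
Only numpy, scipy, OpenCV 4.12 (cv2) and the standard library are available. Lean on these libraries where they do the work, as an engineer would, in place of code of your own. Each camera call takes 0.05 s, during which the arm holds its last target.

## Task

The two blue lithium cells on the work mat have tested good: with the fingertips, push the top of each one lightly sideways so that it rolls gently onto the white line, and leave it lying still along the line with its middle over it, ready for the next battery pack. Roll them all the way, without dragging or lifting them, so that the wrap is not nicked. Leave the red cells (they failed) and everything else where they are.

Things in the scene. Friction and masses are not known exactly. Their poses are not given: they have to be found in the camera images.
- blue_a: Blue cell, 70 mm long, 21 mm thick, 70 g, smooth wrap (friction about 0.3). Origin at its centre, 13.5 mm above the table (its top 24 mm); x along it, z up at first, turning as it rolls. 38 to 72 mm left or right of the line, within 4 degrees of parallel. Under a fingertip resting on its top it rolls half as far as the finger moves; let go, it stops within a few mm. An edge caught high on its flank drags it.
- blue_b: Blue cell, 70 mm long, 21 mm thick, 70 g, smooth wrap (friction about 0.3). Origin at its centre, 13.5 mm above the table (its top 24 mm); x along it, z up at first, turning as it rolls. 38 to 72 mm left or right of the line, within 4 degrees of parallel. Under a fingertip resting on its top it rolls half as far as the finger moves; let go, it stops within a few mm. An edge caught high on its flank drags it.
- red_a: Red-wrapped lithium cell (failed its test), same size as the blue cells (70 mm long, 21 mm in diameter), lying in the same track as a blue cell but on the other side of the line; stays where it is. Origin at its centre, x along its axis.
- red_b: Red-wrapped lithium cell (failed its test), same size as the blue cells (70 mm long, 21 mm in diameter), lying in the same track as a blue cell but on the other side of the line; stays where it is. Origin at its centre, x along its axis.
- line: White line, 240 mm long, 14 mm wide, flush on the mat. Origin at its middle on its upper surface, 3 mm above the table; x along the line, y across it, z up. The blue cells lie in different tracks, about 65 mm either side of the middle of the line measured along it, so both fit on it end to end without meeting.
- mat: Dark blue anti-static work mat with a faint printed grid, 320 mm (x) by 460 mm (y), 3 mm thick, fixed to the table. Origin under its centre; the line is parallel to its x axis.
- screwdriver: Precision screwdriver, yellow and black handle 15 mm thick, 160 mm long, lying on the mat along its far edge; leave alone. Origin on its underside at the front end of the handle, x points to the tip.
- spudger: Flat light grey plastic prying stick 130 mm long, 5 mm high, lying on the mat along its near edge; leave alone. Origin on its underside, x along it.
- screw_dish: Small aluminium screw dish, 52 mm across, 18 mm high, at a far corner of the mat; leave alone. Origin at the centre of its underside.
- cable_tester: Black network cable tester, 125 x 62 x 30 mm, on the table left of the mat; leave alone. Origin at the centre of its underside.
Things that resemble listed ones, but are neither listed nor needed, are in the scene too. What is shaped like the blue_a but green or yellow is not meant. Leave any black or green look-alike of the blue_b alone.

How it is judged:
By the outcome, as a careful person would: the job done as asked, in the order asked, and still so for the second after the job is handed in, with the robot touching nothing.
It also fails if it takes over 61 s, if anything falls off the work surface, if the arm or the gripper's body presses on something with over 40 N, if the wrist force passes 120 N, or if a joint passes its speed limit or range.

## Working session

There is one attempt and no reset: what is moved stays moved. The work goes in short steps, Python scripts to look and compute and a tool call to move; the robot and the scene stay as the last step left them, time stands still between calls to the robot, and variables do not carry over. Pictures are saved under pics/ and viewed, and the job is handed in when it is done.

Besides the shell and the picture viewer there is one more tool, called after "Request:" by a JSON object that holds its "name" and its "arguments". apply_moves: Moves the arm, as the interface text tells. Its arguments: {"type":"object","properties":{"steps":{"type":"array"}},"required":["steps"]}

```bash
ls; mkdir -p pics; cat > h.py <<'E'
import numpy as np, cv2
from scipy.spatial.transform import Rotation as R
from bench import telemetry, get_image, workorder, nets, arm
def px(p,u,v,z):
    d=R.from_quat(p['orientation']).apply([(u-p['cx'])/p['fx'],(v-p['cy'])/p['fy'],1]);o=np.array(p['origin'])
    return o+d*(z-o[2])/d[2]
def proj(p,X):
    c=R.from_quat(p['orientation']).inv().apply(np.array(X)-p['origin'])
    return c[...,0]/c[...,2]*p['fx']+p['cx'], c[...,1]/c[...,2]*p['fy']+p['cy']
E
python3 - <<'E'
from h import *
print(telemetry.read_state(), arm.nose_length)
for n in ['top','side']:
    p=get_image(n); cv2.imwrite(f'pics/{n}0.png',p['frame']); print({k:v for k,v in p.items() if k!='frame'})
    for l in ['blue_a','red_a','line','mat']:
        print(n,l,[(np.round(r['xyz']),round(r['confidence'],2)) for r in nets.pinpoint(p,l)])
E
```

```text
pics
{'clock': 0.0, 'joints': array([ 1.36159622e+00,  3.85524086e-01,  6.64043171e-03, -5.24340208e-04,
       -1.19400906e+00, -2.58603117e-01]), 'joint_vel': array([ 1.58245286e-03,  8.11393140e-04, -1.00883698e-03, -4.98004432e-05,
       -2.64946285e-04, -5.85463478e-04]), 'joint_efforts': array([-5.80243632e-04, -3.92289841e+01,  1.88402295e+01,  4.18617770e+00,
       -4.61134114e-03,  7.79671836e-06]), 'position': array([281.56015331, 557.38262159, 252.24309543]), 'ee_rot': array([-5.23879806e-01,  8.51791518e-01, -5.91267832e-04, -8.99162396e-04]), 'contact_force': array([-0.23342181,  0.59353234,  0.46684304]), 'wrist_torque': array([-0.05969688, -0.02946697, -0.02474101]), 'gripper_width': 85.73723461919295} 22.0
{'fx': 410.9213935828327, 'fy': 410.9213935828327, 'cx': 251.87987143119196, 'cy': 189.2469334814165, 'origin': array([ 412.018555  ,  148.70102333, 1122.32647756]), 'orientation': array([ 0.71201367, -0.69827582,  0.05428302, -0.05000768]), 'shot': 1}
top blue_a [(array([803.,  14.,   8.]), 0.72), (array([495.,  31.,  14.]), 0.57), (array([ 300., -183.,   12.]), 
[... 200 characters left out ...]
 [(array([548., -25.,   3.]), 0.8)]
top mat []
{'fx': 451.30612270023676, 'fy': 451.30612270023676, 'cx': 251.84463780139214, 'cy': 192.93197625993187, 'origin': array([ 217.71176511, -664.87597079,  943.24093441]), 'orientation': array([ 0.90888694, -0.18380037,  0.07317089, -0.36713482]), 'shot': 2}
side blue_a [(array([629.,  29.,  14.]), 0.68), (array([809.,   8.,  10.]), 0.66), (array([492.,  32.,  11.]), 0.6), (array([624., 286.,  12.]), 0.56), (array([304., 181.,  13.]), 0.54), (array([ 298., -184.,   13.]), 0.51)]
side red_a [(array([615., -94.,  16.]), 0.69), (array([483., -81.,  10.]), 0.63)]
side line [(array([553., -28.,   2.]), 0.62)]
side mat [(array([549., -32.,  -4.]), 0.76)]
```

View pics/top0.png

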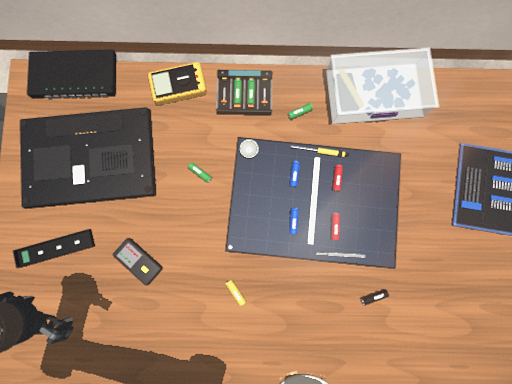

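View pics/side0.png

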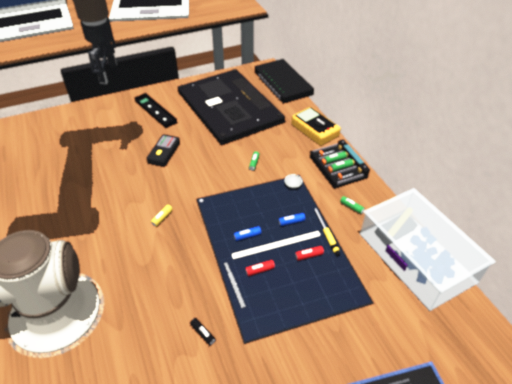

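```bash
cat >> h.py <<'E'
from scipy.spatial import ConvexHull
def cyl(x,y,yaw,z=13.5,L=70,r=10.5):
    t=np.linspace(0,2*np.pi,40,endpoint=False);P=[]
    for s in (-L/2,L/2):
        P.append(np.c_[np.full(40,s),r*np.cos(t),r*np.sin(t)])
    return R.from_euler('z',yaw).apply(np.vstack(P))+[x,y,z]
def mom(m):
    M=cv2.moments(m,True) if m.dtype==np.uint8 else cv2.moments(m)
    c=np.array([M['m10'],M['m01']])/M['m00']
    return c,0.5*np.arctan2(2*M['mu11'],M['mu20']-M['mu02']),M['m00']
def hullmom(p,pts):
    u,v=proj(p,pts);q=np.c_[u,v].astype(np.float32)
    return mom(cv2.convexHull(q))
def line_pts(x,y,yaw):
    return R.from_euler('z',yaw).apply(np.array([[-120,-7,0],[120,-7,0],[120,7,0],[-120,7,0]]))+[x,y,3]
from scipy.optimize import least_squares
def fit(p,obs,f,x0):
    def res(q):
        c,a,_=hullmom(p,f(q[0],q[1],q[2]));d=a-obs[1];d=(d+np.pi/2)%np.pi-np.pi/2
        return [c[0]-obs[0][0],c[1]-obs[0][1],d*20]
    return least_squares(res,x0,x_scale=[10,10,.05],diff_step=1e-4).x
def blob(p,kind,near,w=45):
    """mask containing blob nearest to pixel near"""
    f=p['frame'].astype(int);b,g,r=f[...,0],f[...,1],f[...,2]
    if kind=='blue': m=(b>110)&(b-r>50)
    if kind=='red': m=(r>110)&(r-b>60)&(r-g>60)
    if kind=='white': m=(b>140)&(g>140)&(r>140)
    m=m.astype(np.uint8)
    if kind!='white': m=cv2.morphologyEx(m,cv2.MORPH_CLOSE,np.ones((5,5),np.uint8))
    n,l,s,c=cv2.connectedComponentsWithStats(m)
    ok=[i for i in range(1,n) if s[i,4]>=25 and np.hypot(*(c[i]-near))<w]
    if not ok: return None
    i=min(ok,key=lambda i:np.hypot(*(c[i]-near)))
    return (l==i).astype(np.uint8)
def refine(p,m):
    # hole fill
    cs,_=cv2.findContours(m,cv2.RETR_EXTERNAL,cv2.CHAIN_APPROX_NONE);h=np.zeros_like(m);cv2.drawContours(h,cs,-1,1,-1);return h
def measure(p,items):
    out={}
    for k,(kind,g) in items.items():
        u,v=proj(p,np.array([g[0],g[1],3 if kind=='white' else 13.5]))
        m=blob(p,kind,(u,v),30)
        if m is None: out[k]=None;continue
        o=mom(refine(p,m));f=line_pts if kind=='white' else cyl
        x0=[g[0],g[1],0.0]
        s=fit(p,o,f,x0);out[k]=(round(s[0],1),round(s[1],1),round(np.degrees(s[2]),1),o[2],round(hullmom(p,f(*s))[2]))
    return out
ITEMS={'blueN':('blue',(493,31)),'blueF':('blue',(625,29)),'redN':('red',(481,-80)),'redF':('red',(615,-90)),'line':('white',(550,-27))}
E
python3 - <<'E'
from h import *
for n in ['top','side']:
    p=get_image(n); 
    for k,v in measure(p,ITEMS).items(): print(n,k,v)
    c=p['frame'][130:275,220:410] if n=='top' else p['frame'][170:340,190:380]
    cv2.imwrite(f'pics/{n}1.png',cv2.resize(c,None,fx=4,fy=3.5,interpolation=cv2.INTER_CUBIC))
E
```

```text
top blueN (np.float64(493.9), np.float64(29.3), np.float64(-4.1), 212.0, 206)
top blueF (np.float64(623.7), np.float64(27.3), np.float64(-6.3), 204.0, 201)
top redN (np.float64(480.7), np.float64(-83.2), np.float64(-2.9), 201.0, 210)
top redF (np.float64(614.9), np.float64(-90.6), np.float64(-0.0), 198.0, 204)
top line (np.float64(550.8), np.float64(-26.0), np.float64(0.0), 579.0, 442)
side blueN (np.float64(496.7), np.float64(33.8), np.float64(-4.1), 252.0, 217)
side blueF (np.float64(626.9), np.float64(32.1), np.float64(-7.6), 238.0, 206)
side redN (np.float64(483.5), np.float64(-79.8), np.float64(-3.3), 261.0, 250)
side redF (np.float64(617.7), np.float64(-87.4), np.float64(0.0), 241.0, 236)
side line (np.float64(556.0), np.float64(-23.6), np.float64(-0.0), 609.0, 394)
```

View pics/top1.png

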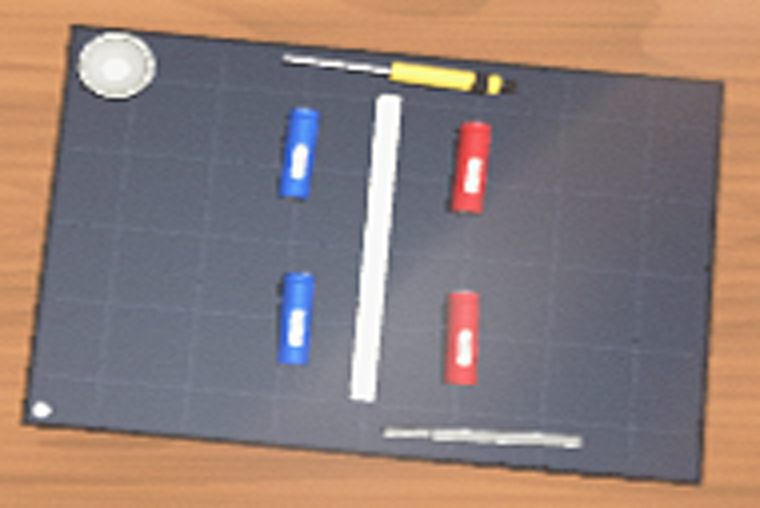

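View pics/side1.png

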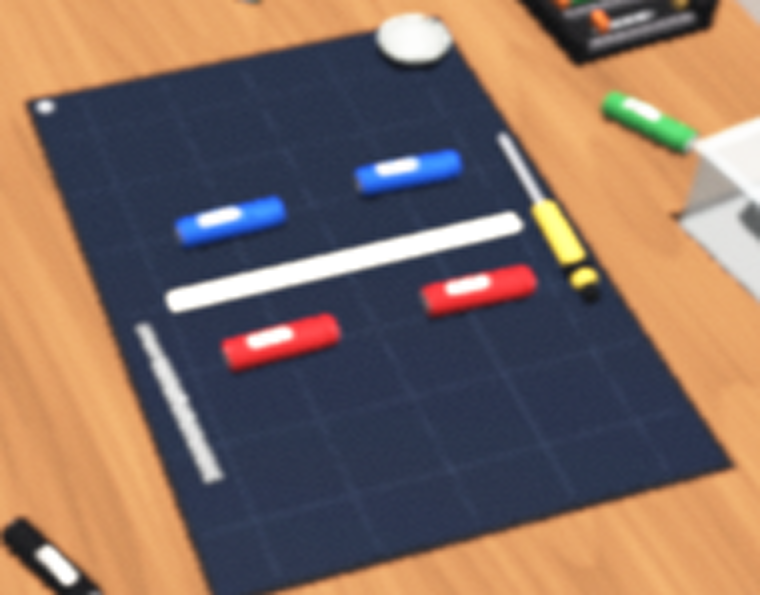

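```bash
sed -i "s/,diff_step=1e-4//; s/def res(q):/def res(q):\n        q=[q[0]*10,q[1]*10,q[2]*.1]/; s/return least_squares.*/return least_squares(res,[x0[0]\/10,x0[1]\/10,x0[2]*10],diff_step=1e-3).x*[10,10,.1]/; s/x0=\[g\[0\],g\[1\],0.0\]/x0=[g[0],g[1],-0.05]/" h.py
python3 - <<'E'
from h import *
for n in ['top','side']:
    p=get_image(n); 
    for k,v in measure(p,ITEMS).items(): print(n,k,*map(float,v))
    # mat corners
    for (u,v) in ([(238,137),(400,153),(395,267),(226,251)] if n=='top' else []): print(px(p,u,v,3).round(1))
E
```

```text
top blueN 493.9 29.3 -4.1 212.0 206.0
top blueF 623.5 27.4 -6.1 203.0 201.0
top redN 480.7 -83.2 -2.9 201.0 210.0
top redF 614.7 -90.6 -6.2 199.0 205.0
top line 550.5 -26.2 -4.7 579.0 442.0
[726.  185.2   3. ]
[ 689.4 -269.     3. ]
[ 375.2 -244.8    3. ]
[409.1 210.    3. ]
side blueN 496.7 33.8 -4.0 253.0 217.0
side blueF 626.9 32.1 -7.6 238.0 206.0
side redN 483.5 -79.8 -3.3 261.0 250.0
side redF 617.6 -87.5 -6.2 241.0 237.0
side line 555.2 -23.9 -4.7 610.0 394.0
```

```bash
cat >> h.py <<'E'
def to(target,yaw_deg,pose=None):
    s=telemetry.read_state()
    P,Q=(s['position'],R.from_quat(s['ee_rot'])) if pose is None else pose
    T=R.from_matrix(np.array([[np.cos(np.radians(yaw_deg)),np.sin(np.radians(yaw_deg)),0],[np.sin(np.radians(yaw_deg)),-np.cos(np.radians(yaw_deg)),0],[0,0,-1]]).T)
    print('pos',P.round(1),'tool x yaw',np.degrees(np.arctan2(*Q.apply([1,0,0])[1::-1])).round(2),'z axis',Q.apply([0,0,1]).round(4),'F',s['contact_force'].round(2),'t',round(s['clock'],2))
    print('xyz cm',(Q.inv().apply(np.array(target)-P)/10).round(3),'rot',(Q.inv()*T).as_rotvec().round(4))
E
python3 -c "
from h import *
to([495,36,100],175.3,(np.array([281.794,557.846,253.312]),R.from_quat(telemetry.read_state()['ee_rot'])))"
```

```text
pos [281.8 557.8 253.3] tool x yaw -116.8 z axis [ 0.  0. -1.] F [-0.27  0.21 -0.12] t 0.7
xyz cm [ 36.965 -42.561  15.329] rot [0.    0.    1.185]
```

Request:
{"name": "apply_moves", "arguments": {"steps": [{"hand": 0, "xyz": [36.97, -42.56, 15.33], "delta_rot": [0, 0, 1.185]}, {"hand": 0, "xyz": [36.97, -42.56, 15.33], "delta_rot": [0, 0, 1.185]}, {"hand": 0, "xyz": [36.97, -42.56, 15.33], "delta_rot": [0, 0, 1.185]}, {"hand": 0, "xyz": [36.97, -42.56, 15.33], "delta_rot": [0, 0, 1.185]}, {"hand": 0, "xyz": [36.97, -42.56, 15.33], "delta_rot": [0, 0, 1.185]}, {"hand": 0, "xyz": [36.97, -42.56, 15.33], "delta_rot": [0, 0, 1.185]}, {"hand": 0, "xyz": [36.97, -42.56, 15.33], "delta_rot": [0, 0, 1.185]}, {"hand": 0, "xyz": [36.97, -42.56, 15.33], "delta_rot": [0, 0, 1.185]}, {"hand": 0, "xyz": [36.97, -42.56, 15.33], "delta_rot": [0, 0, 1.185]}, {"hand": 0, "xyz": [36.97, -42.56, 15.33], "delta_rot": [0, 0, 1.185]}, {"hand": 0, "xyz": [36.97, -42.56, 15.33], "delta_rot": [0, 0, 1.185]}, {"hand": 0, "xyz": [36.97, -42.56, 15.33], "delta_rot": [0, 0, 1.185]}]}}

```text
clock: 1.7
position: [464.8, 109.5, 122.1]
ee_rot: [0.041, 0.999, 0.0, 0.001]
contact_force: [0.8, 0.3, -0.2]
gripper_width: -0.3
```

```bash
python3 -c "
from h import *
to([495,36,100],175.3); print(telemetry.read_state()['joint_vel'].round(2))"
```

```text
pos [464.8 109.5 122.1] tool x yaw 175.33 z axis [ 1.2e-03  5.0e-04 -1.0e+00] F [ 0.79  0.34 -0.15] t 1.7
xyz cm [-3.603 -7.083  2.213] rot [0.0006 0.0011 0.0006]
[-1.05  0.29 -0.01  0.    0.31  1.04]
```

Request:
{"name": "apply_moves", "arguments": {"steps": [{"hand": 0, "xyz": [-3.6, -7.08, 2.21], "delta_rot": [0, 0, 0]}, {"hand": 0, "xyz": [-3.6, -7.08, 2.21], "delta_rot": [0, 0, 0]}, {"hand": 0, "xyz": [-3.6, -7.08, 2.21], "delta_rot": [0, 0, 0]}, {"hand": 0, "xyz": [-3.6, -7.08, 2.21], "delta_rot": [0, 0, 0]}, {"hand": 0, "xyz": [-3.6, -7.08, 2.21], "delta_rot": [0, 0, 0]}]}}

```text
clock: 2.12
position: [494.5, 37.6, 100.1]
ee_rot: [0.041, 0.999, 0.0, 0.0]
contact_force: [0.2, 0.5, 1.4]
gripper_width: 0.2
```

```bash
python3 -c "
from h import *
to([495,36,100],175.3); print(telemetry.read_state()['joint_vel'].round(2))
p=get_image('side');print(proj(p,telemetry.read_state()['position']-[0,0,22]))
cv2.imwrite('pics/side2.png',cv2.resize(p['frame'][150:300,170:370],None,fx=4,fy=4,interpolation=cv2.INTER_CUBIC))
"
```

```text
pos [494.5  37.6 100.1] tool x yaw 175.26 z axis [ 4.e-04  1.e-04 -1.e+00] F [0.2  0.5  1.39] t 2.12
xyz cm [-0.058 -0.153  0.015] rot [ 0.0001  0.0004 -0.0007]
[ 0.03 -0.02 -0.   -0.    0.   -0.  ]
(np.float64(245.58586339705482), np.float64(215.24913373114975))
```

View pics/side2.png

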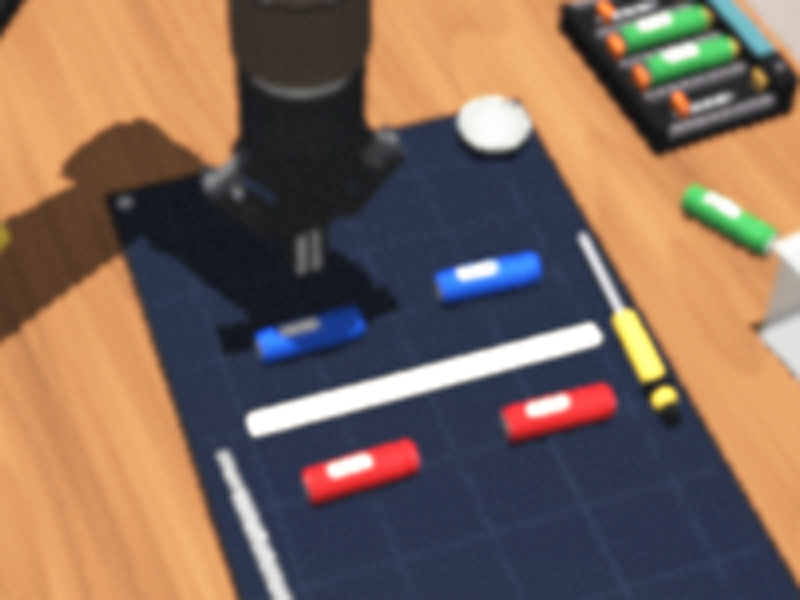

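```bash
python3 -c "
from h import *
p=get_image('side')
s=telemetry.read_state();n=np.array([.082,.9966,0]);l=np.array([.9966,-.082,0])
for a in (-9,9):
  for b in (-11,11): print(a,b,[ ((x-o)*4).round(1) for x,o in zip(proj(p,s['position']-[0,0,22]+a*l+b*n),(170,150))])
g=cv2.cvtColor(p['frame'],cv2.COLOR_BGR2GRAY)[200:224,240:256];print(g)
cv2.imwrite('pics/side3.png',cv2.resize(p['frame'][195:245,225:275],None,fx=12,fy=12,interpolation=cv2.INTER_NEAREST))
"
```

```text
-9 -11 [np.float64(293.7), np.float64(276.2)]
-9 11 [np.float64(283.4), np.float64(251.3)]
9 -11 [np.float64(320.9), np.float64(269.4)]
9 11 [np.float64(310.3), np.float64(244.7)]
[[ 29  30  28  28  29  29  30  29  29  31  30  28  28  31  28  31]
 [ 29  31  29  29  30  28  28  30  30  29  30  30  30  30  29  29]
 [ 30  30  31  29  32  30  27  27  29  30  29  29  30  29  31  30]
 [ 31  28  28  30  31  28  29  30  31  30  30  31  29  33  35  36]
 [ 29  30  30  30  30  29  29  30  28  28  29  32  34  40  47  43]
 [ 30  28  29  33  28  29  31  34  34  29  31  32  40  47  51  51]
 [ 30  30  32  29  31  31  35  42  45  38  35  35  43  51  53  54]
 [ 32  30  30  33  37  44  45  57  66  62  44  39  44  51  53  53]
 [ 27  29  29  35  56  72  65  69  83  77  54  41  47  52  54  53]
 [ 30  29  29  44  76  94  80  72  91  84  56  42  45  51  52  53]
 [ 26  28  30  48  85 100  84  74  91  84  57  43  47  52  54  52]
 [ 29  30  28  49  86 102  84  75  92  85  56  42  43  48  53  52]
 [ 27  27  30  50  87 104  85  76  90  83  55  38  36  41  45  49]
 [ 25  30  29  50  88 104  89  79  94  85  53  32  29  28  35  40]
 [ 27  31  32  48  86 105  91  79  91  84  54  33  27  25  26  28]
 [ 24  27  31  49  88 104  88  75  88  81  52  30  25  24  25  26]
 [ 25  26  32  55  88 100  86  68  76  70  44  27  25  25  24  23]
 [ 26  27  29  47  75  86  68  51  53  45  34  26  21  22  26  23]
 [ 28  25  27  35  50  55  44  32  32  29  26  22  24  23  23  24]
 [ 25  25  21  25  29  30  26  26  25  24  24  22  24  23  25  22]
 [ 27  26  22  23  24  26  25  22  22  23  22  23  22  24  23  25]
 [ 23  29  26  26  26  25  21  25  25  23  23  22  25  24  22  22]
 [ 22  24  25  24  24  22  23  21  26  23  20  23  24  25  24  25]
 [ 22  22  24  23  25  23  25  22  23  23  22  26  24  24  24  24]]
```

View pics/side3.png

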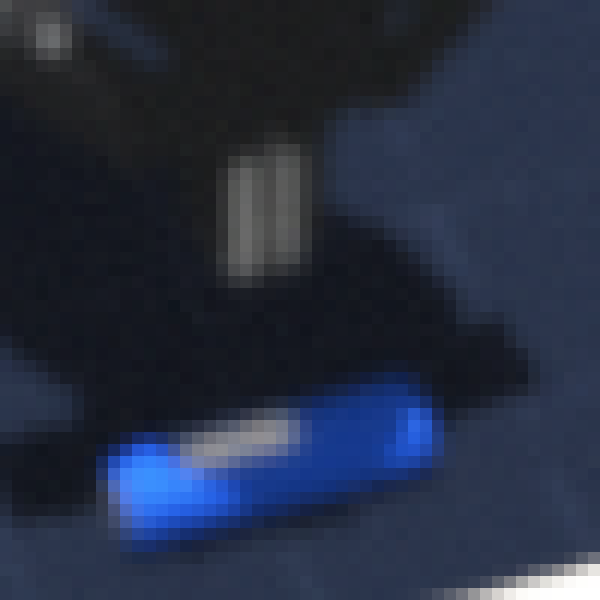

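```bash
python3 -c "
from h import *
to([496.5,38.5,49],175.7)"
```

```text
pos [494.5  38.7 100.6] tool x yaw 175.4 z axis [ 1.2e-03  5.0e-04 -1.0e+00] F [ 0.11 -0.28  0.2 ] t 2.22
xyz cm [-0.197 -0.012  5.158] rot [ 0.0005  0.0012 -0.0052]
```

Request:
{"name": "apply_moves", "arguments": {"steps": [{"hand": 0, "xyz": [-0.2, 0, 2.6], "delta_rot": [0, 0, -0.006]}, {"hand": 0, "xyz": [-0.2, 0, 4.6], "delta_rot": [0, 0, -0.006]}, {"hand": 0, "xyz": [-0.2, 0, 5.1], "delta_rot": [0, 0, -0.006]}, {"hand": 0, "xyz": [-0.2, 0, 5.1], "delta_rot": [0, 0, -0.006]}, {"hand": 0, "xyz": [-0.2, 0, 5.1], "delta_rot": [0, 0, -0.006]}]}}

```text
clock: 2.63
position: [496.7, 38.5, 49.7]
ee_rot: [0.037, 0.999, 0.0, 0.0]
contact_force: [0.3, 0.7, 0.2]
gripper_width: 0.3
```

```bash
python3 -c "
from h import *
p=get_image('side')
to([496.5,38.5,46],175.7)
cv2.imwrite('pics/side4.png',cv2.resize(p['frame'][195:245,225:275],None,fx=12,fy=12,interpolation=cv2.INTER_CUBIC))"
```

```text
pos [497.   38.5  50.1] tool x yaw 175.75 z axis [ 2.e-03  5.e-04 -1.e+00] F [0.11 0.32 0.14] t 2.68
xyz cm [ 0.055 -0.002  0.411] rot [0.0007 0.002  0.0008]
```

View pics/side4.png

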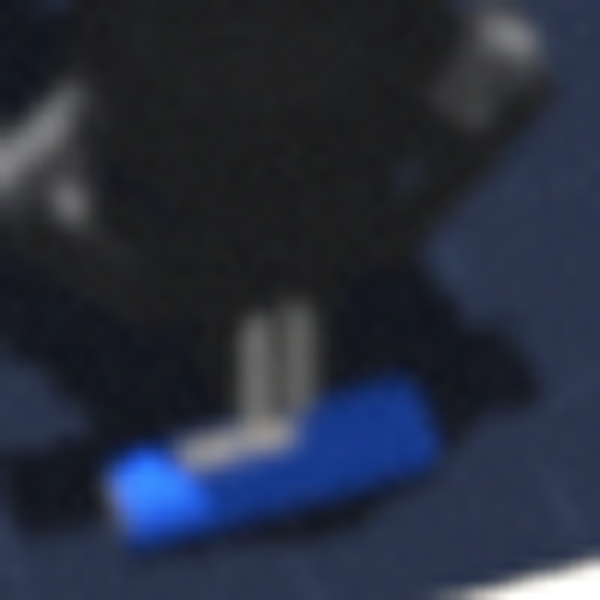

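Request:
{"name": "apply_moves", "arguments": {"steps": [{"hand": 0, "xyz": [0, 0, 0.2], "delta_rot": [0, 0, 0]}, {"hand": 0, "xyz": [0, 0, 0.35], "delta_rot": [0, 0, 0]}, {"hand": 0, "xyz": [0, 0, 0.4], "delta_rot": [0, 0, 0]}, {"hand": 0, "xyz": [0, 0, 0.4], "delta_rot": [0, 0, 0]}]}}

```text
clock: 3.02
position: [496.9, 37.7, 45.9]
ee_rot: [0.038, 0.999, 0.0, 0.001]
contact_force: [-1.7, 0.7, 5.1]
gripper_width: -0.0
```

Request:
{"name": "apply_moves", "arguments": {"steps": [{"hand": 0, "xyz": [0, -0.1, 0], "delta_rot": [0, 0, 0]}, {"hand": 0, "xyz": [0, -0.3, 0], "delta_rot": [0, 0, 0]}, {"hand": 0, "xyz": [0, -0.6, 0], "delta_rot": [0, 0, 0]}, {"hand": 0, "xyz": [0, -0.9, 0], "delta_rot": [0, 0, 0]}, {"hand": 0, "xyz": [0, -1.2, 0], "delta_rot": [0, 0, 0]}, {"hand": 0, "xyz": [0, -1.5, 0], "delta_rot": [0, 0, 0]}, {"hand": 0, "xyz": [0, -1.8, 0], "delta_rot": [0, 0, 0]}, {"hand": 0, "xyz": [0, -2.1, 0], "delta_rot": [0, 0, 0]}, {"hand": 0, "xyz": [0, -2.3, 0], "delta_rot": [0, 0, 0]}, {"hand": 0, "xyz": [0, -2.4, 0], "delta_rot": [0, 0, 0]}, {"hand": 0, "xyz": [0, -2.4, 0], "delta_rot": [0, 0, 0]}]}}

```text
clock: 3.93
position: [495.4, 13.5, 45.9]
ee_rot: [0.038, 0.999, 0.0, 0.001]
contact_force: [-0.8, -0.4, 5.0]
gripper_width: 0.0
```

```bash
cat > m.py <<'E'
from h import *
import sys
tag=sys.argv[1]
p=get_image('side')
s=telemetry.read_state();print(s['clock'].round(2) if hasattr(s['clock'],'round') else s['clock'],s['position'].round(1),s['contact_force'].round(1))
for k,v in measure(p,{'blueN':('blue',eval(sys.argv[2])),'blueF':('blue',eval(sys.argv[3]))}).items(): print(k,*map(float,v or []))
cv2.imwrite(f'pics/{tag}.png',cv2.resize(p['frame'][190:270,210:330],None,fx=6,fy=6,interpolation=cv2.INTER_CUBIC))
E
python3 m.py s5 "(495,20)" "(626,31)"
```

```text
3.9833 [495.4  13.5  45.9] [-0.5  0.3  4.8]
blueN 472.8 21.8 12.4 58.0 222.0
blueF 626.9 32.1 -7.6 238.0 206.0
```

View pics/s5.png

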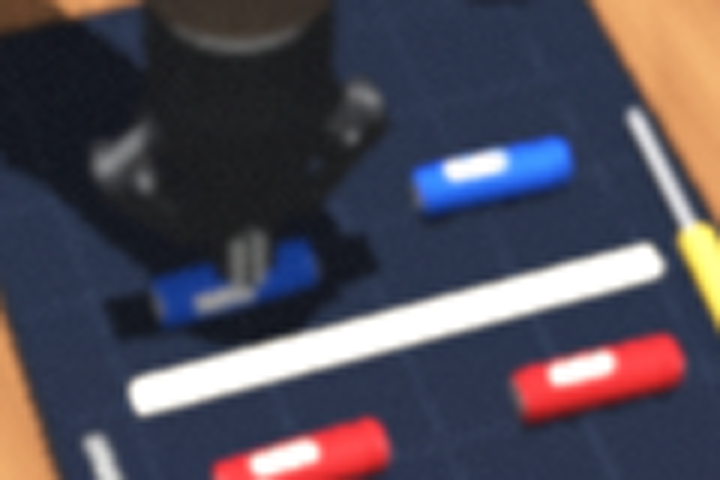

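Request:
{"name": "apply_moves", "arguments": {"steps": [{"hand": 0, "xyz": [0, 0, -0.5], "delta_rot": [0, 0, 0]}, {"hand": 0, "xyz": [0, 0.3, -0.8], "delta_rot": [0, 0, 0]}, {"hand": 0, "xyz": [0, 1.0, -0.8], "delta_rot": [0, 0, 0]}, {"hand": 0, "xyz": [0, 1.35, -0.8], "delta_rot": [0, 0, 0]}, {"hand": 0, "xyz": [0, 1.35, -0.6], "delta_rot": [0, 0, 0]}, {"hand": 0, "xyz": [0, 1.35, -0.3], "delta_rot": [0, 0, 0]}, {"hand": 0, "xyz": [0, 1.35, -0.1], "delta_rot": [0, 0, 0]}, {"hand": 0, "xyz": [0, 1.35, 0], "delta_rot": [0, 0, 0]}, {"hand": 0, "xyz": [0, 1.35, 0], "delta_rot": [0, 0, 0]}]}}

```text
clock: 4.73
position: [495.3, 27.0, 45.6]
ee_rot: [0.038, 0.999, -0.0, -0.0]
contact_force: [-3.7, 1.5, 10.3]
gripper_width: -0.1
```

```bash
python3 m.py s6 "(495,20)" "(626,31)"
```

```text
4.7833 [495.3  27.   45.6] [-3.5  1.   9.2]
blueN 494.0 20.5 -5.6 169.0 221.0
blueF 626.9 32.1 -7.6 238.0 206.0
```

View pics/s6.png

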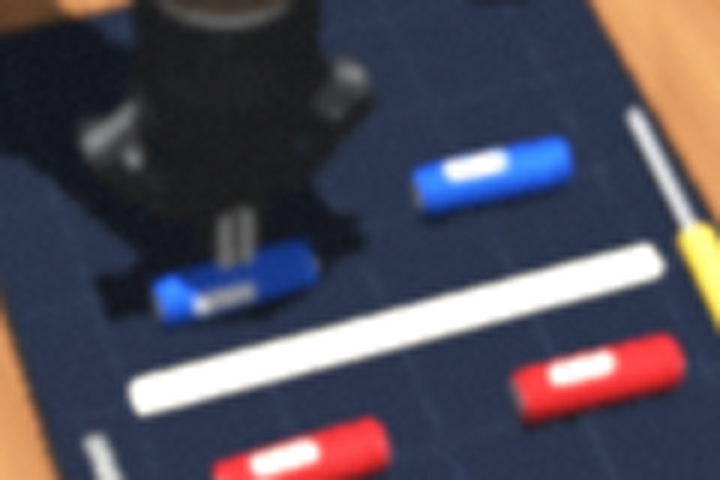

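Request:
{"name": "apply_moves", "arguments": {"steps": [{"hand": 0, "xyz": [0, 0, -0.03], "delta_rot": [0, 0, 0]}, {"hand": 0, "xyz": [0, -0.2, -0.03], "delta_rot": [0, 0, 0]}, {"hand": 0, "xyz": [0, -0.5, -0.03], "delta_rot": [0, 0, 0]}, {"hand": 0, "xyz": [0, -0.8, -0.03], "delta_rot": [0, 0, 0]}, {"hand": 0, "xyz": [0, -1.1, -0.03], "delta_rot": [0, 0, 0]}, {"hand": 0, "xyz": [0, -1.4, -0.03], "delta_rot": [0, 0, 0]}, {"hand": 0, "xyz": [0, -1.7, -0.03], "delta_rot": [0, 0, 0]}, {"hand": 0, "xyz": [0, -2.0, -0.03], "delta_rot": [0, 0, 0]}, {"hand": 0, "xyz": [0, -2.3, -0.03], "delta_rot": [0, 0, 0]}, {"hand": 0, "xyz": [0, -2.5, -0.03], "delta_rot": [0, 0, 0]}, {"hand": 0, "xyz": [0, -2.6, -0.03], "delta_rot": [0, 0, 0]}, {"hand": 0, "xyz": [0, -2.6, -0.03], "delta_rot": [0, 0, 0]}]}}

```text
clock: 5.78
position: [493.7, 0.8, 45.9]
ee_rot: [0.038, 0.999, -0.0, 0.0]
contact_force: [-1.3, 0.2, 7.5]
gripper_width: 0.3
```

Request:
{"name": "apply_moves", "arguments": {"steps": [{"hand": 0, "xyz": [0, 0, -0.5], "delta_rot": [0, 0, 0]}, {"hand": 0, "xyz": [0, 0.3, -0.8], "delta_rot": [0, 0, 0]}, {"hand": 0, "xyz": [0, 1.0, -0.8], "delta_rot": [0, 0, 0]}, {"hand": 0, "xyz": [0, 1.3, -0.8], "delta_rot": [0, 0, 0]}, {"hand": 0, "xyz": [0, 1.3, -0.6], "delta_rot": [0, 0, 0]}, {"hand": 0, "xyz": [0, 1.3, -0.3], "delta_rot": [0, 0, 0]}, {"hand": 0, "xyz": [0, 1.3, -0.1], "delta_rot": [0, 0, 0]}, {"hand": 0, "xyz": [0, 1.3, -0.02], "delta_rot": [0, 0, 0]}, {"hand": 0, "xyz": [0, 1.3, -0.02], "delta_rot": [0, 0, 0]}]}}

```text
clock: 6.53
position: [494.3, 14.0, 45.7]
ee_rot: [0.038, 0.999, -0.0, -0.0]
contact_force: [-2.2, -0.2, 5.5]
gripper_width: 0.2
```

```bash
python3 m.py s7 "(493,7)" "(626,31)"
```

```text
6.5833 [494.3  14.   45.7] [-1.7  1.2  5.4]
blueN 492.3 5.8 -4.3 195.0 225.0
blueF 627.0 32.2 -7.5 239.0 206.0
```

View pics/s7.png

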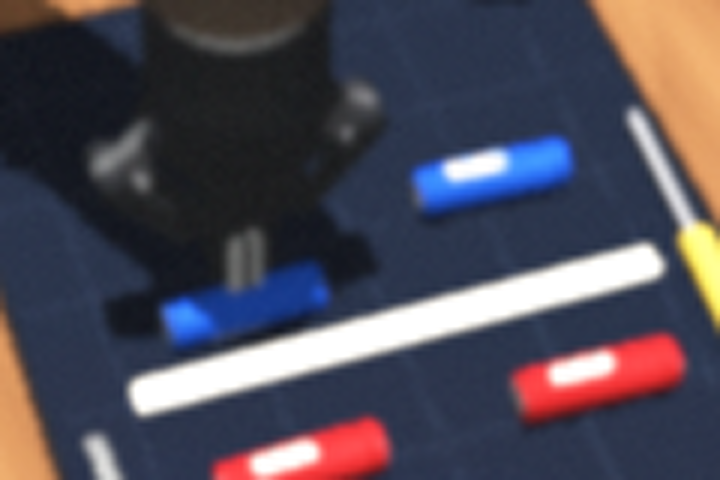

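Request:
{"name": "apply_moves", "arguments": {"steps": [{"hand": 0, "xyz": [0, -0.1, 0], "delta_rot": [0, 0, 0]}, {"hand": 0, "xyz": [0, -0.3, 0], "delta_rot": [0, 0, 0]}, {"hand": 0, "xyz": [0, -0.6, 0], "delta_rot": [0, 0, 0]}, {"hand": 0, "xyz": [0, -0.9, 0], "delta_rot": [0, 0, 0]}, {"hand": 0, "xyz": [0, -1.2, 0], "delta_rot": [0, 0, 0]}, {"hand": 0, "xyz": [0, -1.5, 0], "delta_rot": [0, 0, 0]}, {"hand": 0, "xyz": [0, -1.8, 0], "delta_rot": [0, 0, 0]}, {"hand": 0, "xyz": [0, -2.1, 0], "delta_rot": [0, 0, 0]}, {"hand": 0, "xyz": [0, -2.4, 0], "delta_rot": [0, 0, 0]}, {"hand": 0, "xyz": [0, -2.6, 0], "delta_rot": [0, 0, 0]}, {"hand": 0, "xyz": [0, -2.7, 0], "delta_rot": [0, 0, 0]}, {"hand": 0, "xyz": [0, -2.7, 0], "delta_rot": [0, 0, 0]}]}}

```text
clock: 7.58
position: [492.6, -13.2, 45.9]
ee_rot: [0.038, 0.999, -0.0, 0.0]
contact_force: [-0.9, -0.3, 5.1]
gripper_width: -0.1
```

Request:
{"name": "apply_moves", "arguments": {"steps": [{"hand": 0, "xyz": [0, 0, -0.5], "delta_rot": [0, 0, 0]}, {"hand": 0, "xyz": [0, 0.3, -0.8], "delta_rot": [0, 0, 0]}, {"hand": 0, "xyz": [0, 1.0, -0.8], "delta_rot": [0, 0, 0]}, {"hand": 0, "xyz": [0, 1.3, -0.8], "delta_rot": [0, 0, 0]}, {"hand": 0, "xyz": [0, 1.3, -0.6], "delta_rot": [0, 0, 0]}, {"hand": 0, "xyz": [0, 1.3, -0.3], "delta_rot": [0, 0, 0]}, {"hand": 0, "xyz": [0, 1.3, -0.1], "delta_rot": [0, 0, 0]}, {"hand": 0, "xyz": [0, 1.3, -0.02], "delta_rot": [0, 0, 0]}, {"hand": 0, "xyz": [0, 1.3, -0.02], "delta_rot": [0, 0, 0]}]}}

```text
clock: 8.33
position: [493.2, 0.0, 45.8]
ee_rot: [0.038, 0.999, -0.0, -0.0]
contact_force: [-1.5, 0.4, 5.3]
gripper_width: -0.2
```

```bash
python3 m.py s8 "(492,-6)" "(626,31)"
```

```text
8.3833 [493.2   0.   45.8] [-1.4  1.2  4.7]
blueN 492.1 -8.2 -4.6 194.0 229.0
blueF 627.0 32.2 -7.5 239.0 206.0
```

View pics/s8.png

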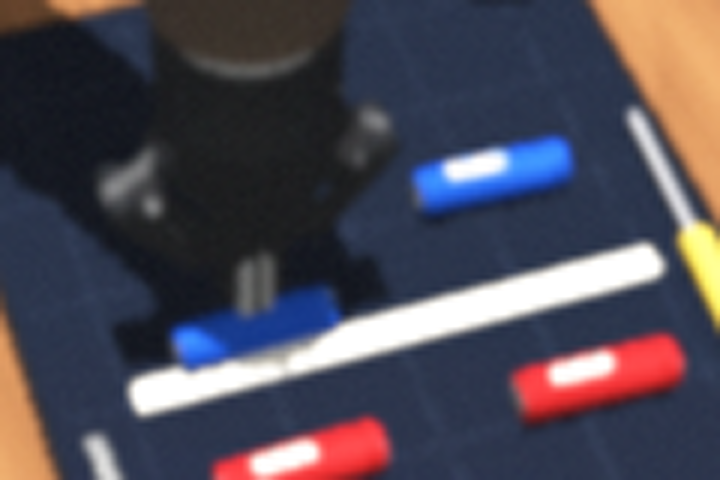

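Request:
{"name": "apply_moves", "arguments": {"steps": [{"hand": 0, "xyz": [0, -0.1, 0], "delta_rot": [0, 0, 0]}, {"hand": 0, "xyz": [0, -0.3, 0], "delta_rot": [0, 0, 0]}, {"hand": 0, "xyz": [0, -0.6, 0], "delta_rot": [0, 0, 0]}, {"hand": 0, "xyz": [0, -0.9, 0], "delta_rot": [0, 0, 0]}, {"hand": 0, "xyz": [0, -1.2, 0], "delta_rot": [0, 0, 0]}, {"hand": 0, "xyz": [0, -1.5, 0], "delta_rot": [0, 0, 0]}, {"hand": 0, "xyz": [0, -1.8, 0], "delta_rot": [0, 0, 0]}, {"hand": 0, "xyz": [0, -2.1, 0], "delta_rot": [0, 0, 0]}, {"hand": 0, "xyz": [0, -2.3, 0], "delta_rot": [0, 0, 0]}, {"hand": 0, "xyz": [0, -2.4, 0], "delta_rot": [0, 0, 0]}, {"hand": 0, "xyz": [0, -2.4, 0], "delta_rot": [0, 0, 0]}]}}

```text
clock: 9.3
position: [491.7, -24.2, 45.9]
ee_rot: [0.038, 0.999, -0.0, 0.0]
contact_force: [-2.0, -0.6, 4.0]
gripper_width: -0.1
```

Request:
{"name": "apply_moves", "arguments": {"steps": [{"hand": 0, "xyz": [0, 0, -1], "delta_rot": [0, 0, 0]}, {"hand": 0, "xyz": [0, 0.3, -4], "delta_rot": [0, 0, 0]}, {"hand": 0, "xyz": [0, 2.5, -5], "delta_rot": [0, 0, 0]}, {"hand": 0, "xyz": [0, 5, -5], "delta_rot": [0, 0, 0]}, {"hand": 0, "xyz": [0, 5, -5], "delta_rot": [0, 0, 0]}, {"hand": 0, "xyz": [0, 5, -5], "delta_rot": [0, 0, 0]}]}}

```text
clock: 9.8
position: [495.4, 26.7, 95.5]
ee_rot: [0.037, 0.999, 0.0, -0.0]
contact_force: [0.0, -0.7, -0.6]
gripper_width: 0.0
```

```bash
python3 m.py s9 "(491,-18)" "(626,31)"
```

```text
9.85 [495.   26.   95.1] [ 0.2 -0.1 -0.9]
blueN 493.6 -18.0 -3.1 262.0 231.0
blueF 626.9 32.1 -7.6 238.0 206.0
```

View pics/s9.png

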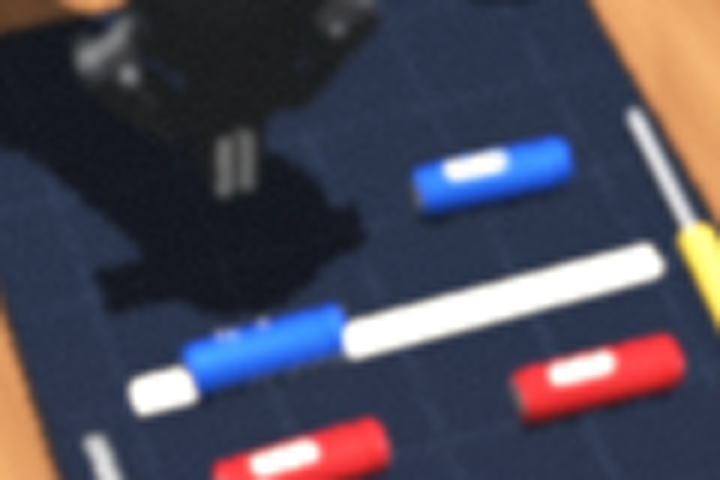

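```bash
python3 -c "
from h import *
p=get_image('top')
to([623,37,50],173.7)
for k,v in measure(p,{'blueN':('blue',(491,-20)),'blueF':('blue',(626,31))}).items(): print(k,*map(float,v or []))
"
```

```text
pos [494.8  25.5  95. ] tool x yaw 175.63 z axis [-1.5e-03 -5.0e-04 -1.0e+00] F [ 0.19 -0.38  0.03] t 9.9
xyz cm [-12.698   2.12    4.484] rot [-0.0006 -0.0015  0.0337]
blueN
blueF 623.5 27.3 -6.1 201.0 201.0
```

Request:
{"name": "apply_moves", "arguments": {"steps": [{"hand": 0, "xyz": [-4, 0.7, 1], "delta_rot": [0, 0, 0.034]}, {"hand": 0, "xyz": [-8, 1.4, 1.5], "delta_rot": [0, 0, 0.034]}, {"hand": 0, "xyz": [-11, 2.0, 2], "delta_rot": [0, 0, 0.034]}, {"hand": 0, "xyz": [-12.7, 2.1, 3], "delta_rot": [0, 0, 0.034]}, {"hand": 0, "xyz": [-12.7, 2.1, 4], "delta_rot": [0, 0, 0.034]}, {"hand": 0, "xyz": [-12.7, 2.1, 4.5], "delta_rot": [0, 0, 0.034]}, {"hand": 0, "xyz": [-12.7, 2.1, 4.5], "delta_rot": [0, 0, 0.034]}, {"hand": 0, "xyz": [-12.7, 2.1, 4.5], "delta_rot": [0, 0, 0.034]}]}}

```text
clock: 10.57
position: [622.2, 36.6, 50.2]
ee_rot: [0.055, 0.998, -0.0, -0.001]
contact_force: [-0.5, -0.1, -0.6]
gripper_width: 0.4
```

```bash
python3 m.py s10 "(492,-18)" "(626,31)"; python3 -c "
from h import *
to([623,37,46],173.7)"
```

```text
10.6167 [622.7  36.9  50.9] [0.7 0.2 0.1]
blueN 493.5 -17.9 -2.9 261.0 231.0
blueF 625.4 28.8 -7.4 157.0 207.0
pos [622.7  36.9  50.9] tool x yaw 173.7 z axis [-7.e-04 -3.e-04 -1.e+00] F [0.74 0.21 0.1 ] t 10.62
xyz cm [-0.026  0.011  0.494] rot [-0.0004 -0.0007 -0.    ]
```

View pics/s10.png

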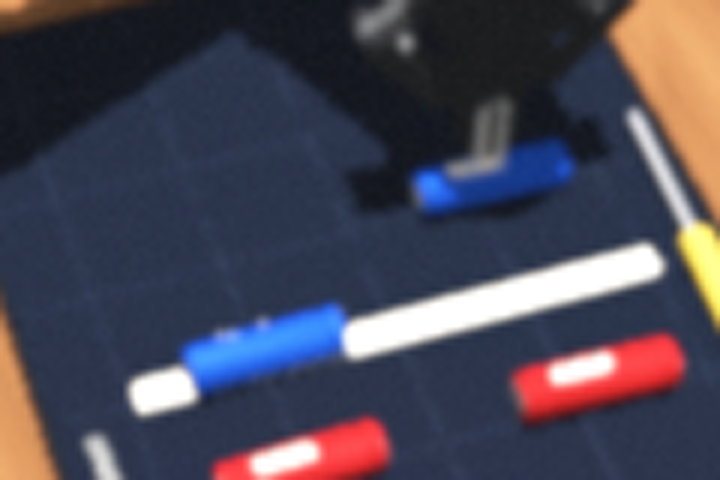

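Request:
{"name": "apply_moves", "arguments": {"steps": [{"hand": 0, "xyz": [0, 0, 0.25], "delta_rot": [0, 0, 0]}, {"hand": 0, "xyz": [0, 0, 0.4], "delta_rot": [0, 0, 0]}, {"hand": 0, "xyz": [0, 0, 0.45], "delta_rot": [0, 0, 0]}, {"hand": 0, "xyz": [0, 0, 0.45], "delta_rot": [0, 0, 0]}]}}

```text
clock: 10.95
position: [623.5, 37.4, 46.5]
ee_rot: [0.055, 0.998, 0.0, 0.0]
contact_force: [-0.3, 0.3, 0.6]
gripper_width: -0.2
```

Request:
{"name": "apply_moves", "arguments": {"steps": [{"hand": 0, "xyz": [0, 0, 0.04], "delta_rot": [0, 0, 0]}, {"hand": 0, "xyz": [0, 0, 0.08], "delta_rot": [0, 0, 0]}, {"hand": 0, "xyz": [0, 0, 0.08], "delta_rot": [0, 0, 0]}]}}

```text
clock: 11.2
position: [623.8, 37.4, 46.0]
ee_rot: [0.055, 0.998, 0.0, 0.0]
contact_force: [-1.4, -0.7, 2.4]
gripper_width: -0.1
```

Request:
{"name": "apply_moves", "arguments": {"steps": [{"hand": 0, "xyz": [0, 0, 0.03], "delta_rot": [0, 0, 0]}, {"hand": 0, "xyz": [0, -0.2, 0.03], "delta_rot": [0, 0, 0]}, {"hand": 0, "xyz": [0, -0.5, 0.03], "delta_rot": [0, 0, 0]}, {"hand": 0, "xyz": [0, -0.8, 0.03], "delta_rot": [0, 0, 0]}, {"hand": 0, "xyz": [0, -1.1, 0.03], "delta_rot": [0, 0, 0]}, {"hand": 0, "xyz": [0, -1.4, 0.03], "delta_rot": [0, 0, 0]}, {"hand": 0, "xyz": [0, -1.7, 0.03], "delta_rot": [0, 0, 0]}, {"hand": 0, "xyz": [0, -2.0, 0.03], "delta_rot": [0, 0, 0]}, {"hand": 0, "xyz": [0, -2.2, 0.03], "delta_rot": [0, 0, 0]}, {"hand": 0, "xyz": [0, -2.4, 0.03], "delta_rot": [0, 0, 0]}, {"hand": 0, "xyz": [0, -2.5, 0.03], "delta_rot": [0, 0, 0]}, {"hand": 0, "xyz": [0, -2.5, 0.03], "delta_rot": [0, 0, 0]}]}}

```text
clock: 12.2
position: [620.9, 12.2, 46.0]
ee_rot: [0.055, 0.998, -0.0, 0.0]
contact_force: [-2.8, 0.4, 5.0]
gripper_width: 0.2
```

Request:
{"name": "apply_moves", "arguments": {"steps": [{"hand": 0, "xyz": [0, 0, -0.5], "delta_rot": [0, 0, 0]}, {"hand": 0, "xyz": [0, 0.3, -0.8], "delta_rot": [0, 0, 0]}, {"hand": 0, "xyz": [0, 1.0, -0.8], "delta_rot": [0, 0, 0]}, {"hand": 0, "xyz": [0, 1.3, -0.8], "delta_rot": [0, 0, 0]}, {"hand": 0, "xyz": [0, 1.3, -0.6], "delta_rot": [0, 0, 0]}, {"hand": 0, "xyz": [0, 1.3, -0.3], "delta_rot": [0, 0, 0]}, {"hand": 0, "xyz": [0, 1.3, -0.1], "delta_rot": [0, 0, 0]}, {"hand": 0, "xyz": [0, 1.3, -0.02], "delta_rot": [0, 0, 0]}, {"hand": 0, "xyz": [0, 1.3, -0.02], "delta_rot": [0, 0, 0]}]}}

```text
clock: 12.95
position: [622.1, 25.5, 45.7]
ee_rot: [0.055, 0.998, -0.0, -0.0]
contact_force: [-1.9, 0.6, 3.6]
gripper_width: -0.2
```

```bash
python3 m.py s11 "(492,-18)" "(625,18)"
```

```text
13.0 [622.1  25.4  45.7] [-2.1 -0.6  5.1]
blueN 493.6 -18.0 -3.2 262.0 231.0
blueF 623.1 18.1 -9.7 159.0 209.0
```

View pics/s11.png

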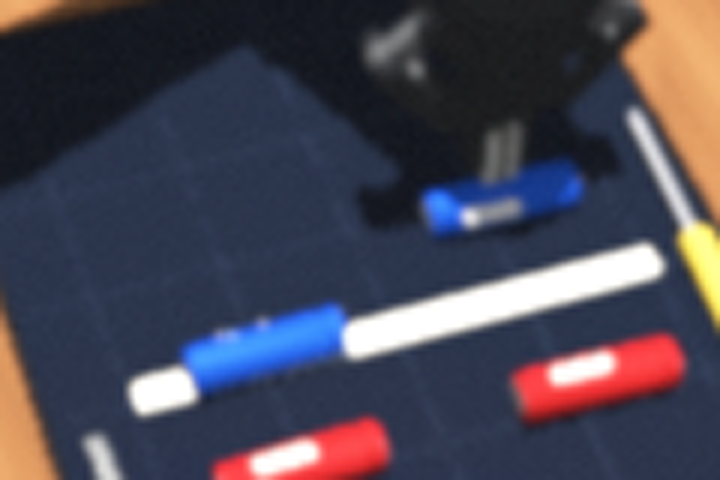

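Request:
{"name": "apply_moves", "arguments": {"steps": [{"hand": 0, "xyz": [0, -0.1, 0], "delta_rot": [0, 0, 0]}, {"hand": 0, "xyz": [0, -0.3, 0], "delta_rot": [0, 0, 0]}, {"hand": 0, "xyz": [0, -0.6, 0], "delta_rot": [0, 0, 0]}, {"hand": 0, "xyz": [0, -0.9, 0], "delta_rot": [0, 0, 0]}, {"hand": 0, "xyz": [0, -1.2, 0], "delta_rot": [0, 0, 0]}, {"hand": 0, "xyz": [0, -1.5, 0], "delta_rot": [0, 0, 0]}, {"hand": 0, "xyz": [0, -1.8, 0], "delta_rot": [0, 0, 0]}, {"hand": 0, "xyz": [0, -2.1, 0], "delta_rot": [0, 0, 0]}, {"hand": 0, "xyz": [0, -2.4, 0], "delta_rot": [0, 0, 0]}, {"hand": 0, "xyz": [0, -2.6, 0], "delta_rot": [0, 0, 0]}, {"hand": 0, "xyz": [0, -2.7, 0], "delta_rot": [0, 0, 0]}, {"hand": 0, "xyz": [0, -2.7, 0], "delta_rot": [0, 0, 0]}]}}

```text
clock: 14.0
position: [619.0, -2.0, 46.0]
ee_rot: [0.055, 0.998, -0.0, -0.0]
contact_force: [-3.5, -0.1, 6.2]
gripper_width: -0.0
```

Request:
{"name": "apply_moves", "arguments": {"steps": [{"hand": 0, "xyz": [0, 0, -0.5], "delta_rot": [0, 0, 0]}, {"hand": 0, "xyz": [0, 0.3, -0.8], "delta_rot": [0, 0, 0]}, {"hand": 0, "xyz": [0, 1.0, -0.8], "delta_rot": [0, 0, 0]}, {"hand": 0, "xyz": [0, 1.35, -0.8], "delta_rot": [0, 0, 0]}, {"hand": 0, "xyz": [0, 1.35, -0.6], "delta_rot": [0, 0, 0]}, {"hand": 0, "xyz": [0, 1.35, -0.3], "delta_rot": [0, 0, 0]}, {"hand": 0, "xyz": [0, 1.35, -0.1], "delta_rot": [0, 0, 0]}, {"hand": 0, "xyz": [0, 1.35, -0.02], "delta_rot": [0, 0, 0]}, {"hand": 0, "xyz": [0, 1.35, -0.02], "delta_rot": [0, 0, 0]}]}}

```text
clock: 14.75
position: [620.6, 12.0, 45.7]
ee_rot: [0.055, 0.998, -0.0, -0.0]
contact_force: [-1.3, 0.3, 3.5]
gripper_width: -0.6
```

```bash
python3 m.py s12 "(492,-18)" "(623,5)"
```

```text
14.8 [620.6  11.9  45.7] [-1.3  0.6  3.5]
blueN 493.5 -17.9 -2.9 261.0 231.0
blueF 621.7 3.0 -8.1 184.0 213.0
```

View pics/s12.png

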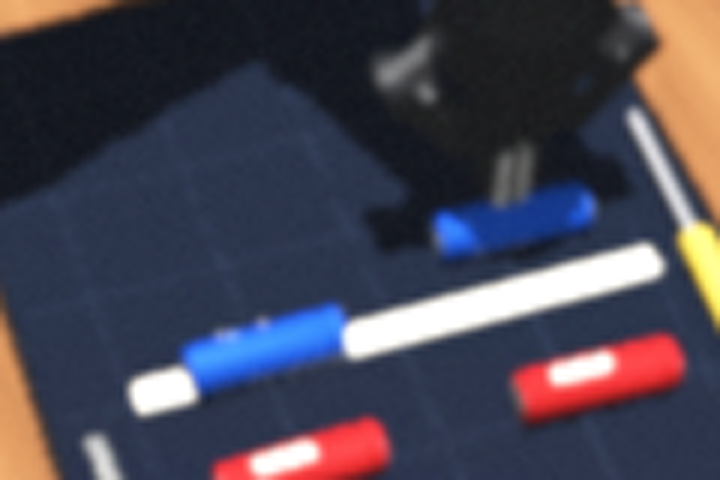

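Request:
{"name": "apply_moves", "arguments": {"steps": [{"hand": 0, "xyz": [0, -0.1, 0], "delta_rot": [0, 0, 0]}, {"hand": 0, "xyz": [0, -0.3, 0], "delta_rot": [0, 0, 0]}, {"hand": 0, "xyz": [0, -0.6, 0], "delta_rot": [0, 0, 0]}, {"hand": 0, "xyz": [0, -0.9, 0], "delta_rot": [0, 0, 0]}, {"hand": 0, "xyz": [0, -1.2, 0], "delta_rot": [0, 0, 0]}, {"hand": 0, "xyz": [0, -1.5, 0], "delta_rot": [0, 0, 0]}, {"hand": 0, "xyz": [0, -1.8, 0], "delta_rot": [0, 0, 0]}, {"hand": 0, "xyz": [0, -2.1, 0], "delta_rot": [0, 0, 0]}, {"hand": 0, "xyz": [0, -2.4, 0], "delta_rot": [0, 0, 0]}, {"hand": 0, "xyz": [0, -2.6, 0], "delta_rot": [0, 0, 0]}, {"hand": 0, "xyz": [0, -2.7, 0], "delta_rot": [0, 0, 0]}, {"hand": 0, "xyz": [0, -2.7, 0], "delta_rot": [0, 0, 0]}]}}

```text
clock: 15.8
position: [617.4, -15.5, 46.0]
ee_rot: [0.055, 0.998, -0.0, -0.0]
contact_force: [-2.1, -0.3, 5.7]
gripper_width: -0.5
```

Request:
{"name": "apply_moves", "arguments": {"steps": [{"hand": 0, "xyz": [0, 0, -0.5], "delta_rot": [0, 0, 0]}, {"hand": 0, "xyz": [0, 0.3, -0.8], "delta_rot": [0, 0, 0]}, {"hand": 0, "xyz": [0, 1.0, -0.8], "delta_rot": [0, 0, 0]}, {"hand": 0, "xyz": [0, 1.3, -0.8], "delta_rot": [0, 0, 0]}, {"hand": 0, "xyz": [0, 1.3, -0.6], "delta_rot": [0, 0, 0]}, {"hand": 0, "xyz": [0, 1.3, -0.3], "delta_rot": [0, 0, 0]}, {"hand": 0, "xyz": [0, 1.3, -0.1], "delta_rot": [0, 0, 0]}, {"hand": 0, "xyz": [0, 1.3, -0.01], "delta_rot": [0, 0, 0]}, {"hand": 0, "xyz": [0, 1.3, -0.01], "delta_rot": [0, 0, 0]}]}}

```text
clock: 16.55
position: [619.1, -2.0, 45.7]
ee_rot: [0.055, 0.998, -0.0, -0.0]
contact_force: [-1.4, 1.2, 3.5]
gripper_width: -0.3
```

```bash
python3 m.py s13 "(492,-18)" "(621,-9)"
```

```text
16.6 [619.1  -2.   45.7] [-1.2 -0.3  1.8]
blueN 493.6 -18.0 -3.1 262.0 231.0
blueF 619.9 -10.8 -7.3 186.0 217.0
```

View pics/s13.png

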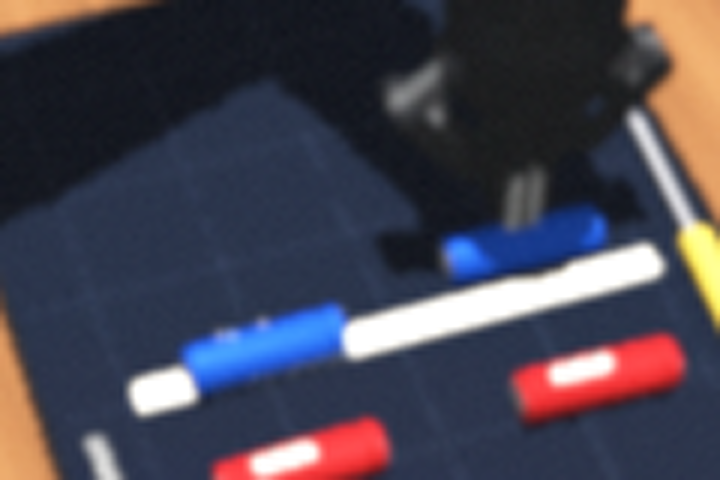

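Request:
{"name": "apply_moves", "arguments": {"steps": [{"hand": 0, "xyz": [0, 0, 0.02], "delta_rot": [0, 0, 0]}, {"hand": 0, "xyz": [0, -0.2, 0.02], "delta_rot": [0, 0, 0]}, {"hand": 0, "xyz": [0, -0.5, 0.02], "delta_rot": [0, 0, 0]}, {"hand": 0, "xyz": [0, -0.8, 0.02], "delta_rot": [0, 0, 0]}, {"hand": 0, "xyz": [0, -1.1, 0.02], "delta_rot": [0, 0, 0]}, {"hand": 0, "xyz": [0, -1.4, 0.02], "delta_rot": [0, 0, 0]}, {"hand": 0, "xyz": [0, -1.7, 0.02], "delta_rot": [0, 0, 0]}, {"hand": 0, "xyz": [0, -2.0, 0.02], "delta_rot": [0, 0, 0]}, {"hand": 0, "xyz": [0, -2.2, 0.02], "delta_rot": [0, 0, 0]}, {"hand": 0, "xyz": [0, -2.35, 0.02], "delta_rot": [0, 0, 0]}, {"hand": 0, "xyz": [0, -2.4, 0.02], "delta_rot": [0, 0, 0]}, {"hand": 0, "xyz": [0, -2.4, 0.02], "delta_rot": [0, 0, 0]}]}}

```text
clock: 17.6
position: [616.3, -26.3, 46.0]
ee_rot: [0.055, 0.998, -0.0, -0.0]
contact_force: [-1.7, 0.1, 5.8]
gripper_width: 0.2
```

Request:
{"name": "apply_moves", "arguments": {"steps": [{"hand": 0, "xyz": [0, 0, -1], "delta_rot": [0, 0, 0]}, {"hand": 0, "xyz": [0, 0.5, -3], "delta_rot": [0, 0, 0]}, {"hand": 0, "xyz": [0, 3, -4], "delta_rot": [0, 0, 0]}, {"hand": 0, "xyz": [0, 5, -4], "delta_rot": [0, 0, 0]}, {"hand": 0, "xyz": [0, 5, -4], "delta_rot": [0, 0, 0]}, {"hand": 0, "xyz": [0, 5, -4], "delta_rot": [0, 0, 0]}]}}

```text
clock: 18.1
position: [622.4, 24.7, 85.7]
ee_rot: [0.054, 0.999, 0.0, 0.0]
contact_force: [-0.4, -0.6, 0.3]
gripper_width: 0.2
```

```bash
python3 m.py s14 "(492,-18)" "(620,-20)"
```

```text
18.15 [622.   24.   85.3] [ 0.6 -0.2 -0.7]
blueN 493.5 -17.9 -2.9 261.0 231.0
blueF 620.5 -20.2 -6.1 234.0 219.0
```

View pics/s14.png

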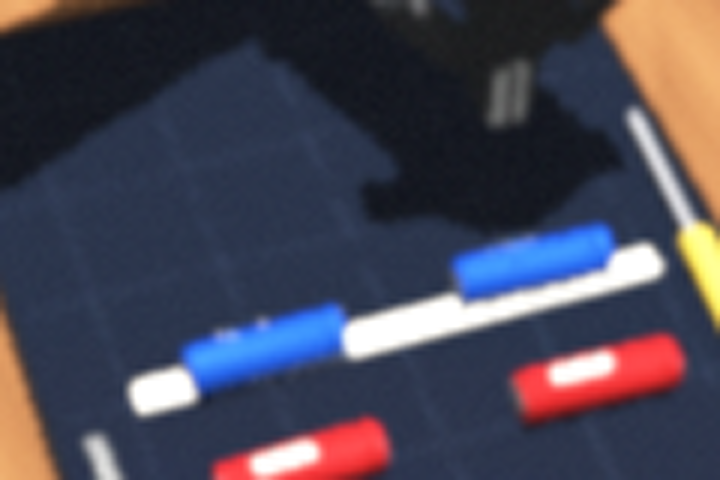

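```bash
python3 -c "
from h import *
p=get_image('top')
for k,v in measure(p,{'blueN':('blue',(491,-20)),'blueF':('blue',(618,-22))}).items(): print(k,*map(float,v or []))
to([619.5,-14,49],174.3)
cv2.imwrite('pics/t14.png',cv2.resize(p['frame'][130:275,220:410],None,fx=4,fy=4,interpolation=cv2.INTER_CUBIC))
"
```

```text
blueN 491.0 -22.8 -3.4 188.0 208.0
blueF 604.7 -24.4 -14.3 110.0 203.0
pos [621.8  23.5  85.1] tool x yaw 173.68 z axis [-8.e-04 -2.e-04 -1.e+00] F [ 0.3  -0.3   0.01] t 18.2
xyz cm [-0.183 -3.754  3.612] rot [-0.0002 -0.0007 -0.0108]
```

View pics/t14.png

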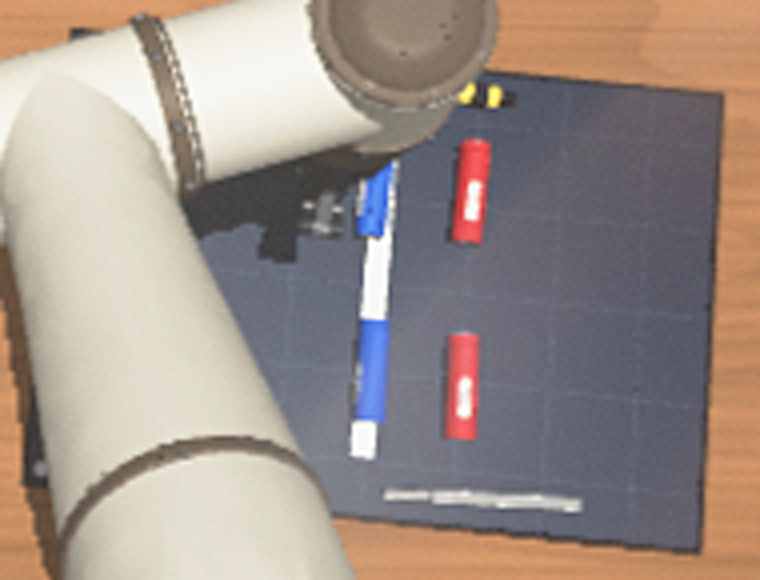

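Request:
{"name": "apply_moves", "arguments": {"steps": [{"hand": 0, "xyz": [-0.1, -2.0, 1.0], "delta_rot": [0, 0, -0.01]}, {"hand": 0, "xyz": [-0.2, -3.5, 2.0], "delta_rot": [0, 0, -0.01]}, {"hand": 0, "xyz": [-0.2, -3.85, 3.0], "delta_rot": [0, 0, -0.01]}, {"hand": 0, "xyz": [-0.2, -3.85, 3.5], "delta_rot": [0, 0, -0.01]}, {"hand": 0, "xyz": [-0.2, -3.85, 3.75], "delta_rot": [0, 0, -0.01]}, {"hand": 0, "xyz": [-0.2, -3.85, 3.87], "delta_rot": [0, 0, -0.01]}, {"hand": 0, "xyz": [-0.2, -3.85, 3.94], "delta_rot": [0, 0, -0.01]}, {"hand": 0, "xyz": [-0.2, -3.85, 3.97], "delta_rot": [0, 0, -0.01]}, {"hand": 0, "xyz": [-0.2, -3.85, 3.97], "delta_rot": [0, 0, -0.01]}]}}

```text
clock: 18.95
position: [620.3, -14.0, 46.1]
ee_rot: [0.05, 0.999, 0.0, 0.0]
contact_force: [-0.3, -0.6, -0.2]
gripper_width: -0.0
```

Request:
{"name": "apply_moves", "arguments": {"steps": [{"hand": 0, "xyz": [0, 0, 0.03], "delta_rot": [0, 0, 0]}, {"hand": 0, "xyz": [0, 0, 0.06], "delta_rot": [0, 0, 0]}, {"hand": 0, "xyz": [0, 0, 0.06], "delta_rot": [0, 0, 0]}]}}

```text
clock: 19.2
position: [620.4, -14.3, 45.8]
ee_rot: [0.05, 0.999, 0.0, 0.001]
contact_force: [-0.6, 0.8, 3.3]
gripper_width: 0.0
```

Request:
{"name": "apply_moves", "arguments": {"steps": [{"hand": 0, "xyz": [0, 0, 0.015], "delta_rot": [0, 0, 0]}, {"hand": 0, "xyz": [0, -0.15, 0.015], "delta_rot": [0, 0, 0]}, {"hand": 0, "xyz": [0, -0.4, 0.015], "delta_rot": [0, 0, 0]}, {"hand": 0, "xyz": [0, -0.7, 0.015], "delta_rot": [0, 0, 0]}, {"hand": 0, "xyz": [0, -1.0, 0.015], "delta_rot": [0, 0, 0]}, {"hand": 0, "xyz": [0, -1.3, 0.015], "delta_rot": [0, 0, 0]}, {"hand": 0, "xyz": [0, -1.55, 0.015], "delta_rot": [0, 0, 0]}, {"hand": 0, "xyz": [0, -1.7, 0.015], "delta_rot": [0, 0, 0]}, {"hand": 0, "xyz": [0, -1.75, 0.015], "delta_rot": [0, 0, 0]}, {"hand": 0, "xyz": [0, -1.75, 0.015], "delta_rot": [0, 0, 0]}]}}

```text
clock: 20.03
position: [618.3, -32.3, 46.0]
ee_rot: [0.05, 0.999, -0.0, 0.0]
contact_force: [-2.4, -0.4, 6.1]
gripper_width: -0.0
```

Request:
{"name": "apply_moves", "arguments": {"steps": [{"hand": 0, "xyz": [0, 0, -1], "delta_rot": [0, 0, 0]}, {"hand": 0, "xyz": [0, 0.5, -4], "delta_rot": [0, 0, 0]}, {"hand": 0, "xyz": [0, 4, -7], "delta_rot": [0, 0, 0]}, {"hand": 0, "xyz": [0, 8, -9], "delta_rot": [0, 0, 0]}, {"hand": 0, "xyz": [0, 12, -11], "delta_rot": [0, 0, 0]}, {"hand": 0, "xyz": [0, 16, -12], "delta_rot": [0, 0, 0]}, {"hand": 0, "xyz": [0, 20, -12], "delta_rot": [0, 0, 0]}, {"hand": 0, "xyz": [0, 24, -12], "delta_rot": [0, 0, 0]}, {"hand": 0, "xyz": [0, 28, -12], "delta_rot": [0, 0, 0]}, {"hand": 0, "xyz": [0, 32, -12], "delta_rot": [0, 0, 0]}, {"hand": 0, "xyz": [0, 32, -12], "delta_rot": [0, 0, 0]}, {"hand": 0, "xyz": [0, 32, -12], "delta_rot": [0, 0, 0]}]}}

```text
clock: 21.03
position: [649.6, 289.1, 164.1]
ee_rot: [0.048, 0.999, -0.0, -0.0]
contact_force: [0.5, -0.2, -0.2]
gripper_width: -0.1
```

```bash
python3 m.py s15 "(492,-18)" "(620,-28)"; python3 -c "
from h import *
p=get_image('top')
for k,v in measure(p,{'blueN':('blue',(491,-22)),'blueF':('blue',(617,-31)),'redN':('red',(481,-80)),'redF':('red',(615,-90))}).items(): print(k,*map(float,v or []))
cv2.imwrite('pics/t15.png',cv2.resize(p['frame'][130:275,220:410],None,fx=4,fy=4,interpolation=cv2.INTER_CUBIC))
"
```

```text
21.0833 [649.6 287.2 164.3] [-0.2 -0.4 -0.2]
blueN 493.5 -17.9 -2.9 261.0 231.0
blueF 619.2 -30.6 -5.1 219.0 222.0
blueN 490.8 -22.8 -3.3 190.0 208.0
blueF 615.9 -33.8 -6.6 194.0 203.0
redN 480.8 -83.0 -2.6 195.0 210.0
redF 614.9 -90.6 -6.3 198.0 205.0
```

View pics/t15.png

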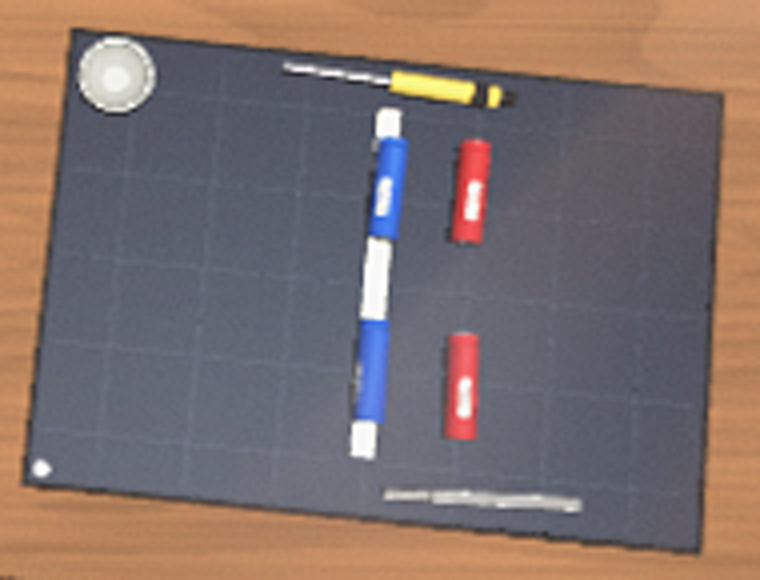

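View pics/s15.png

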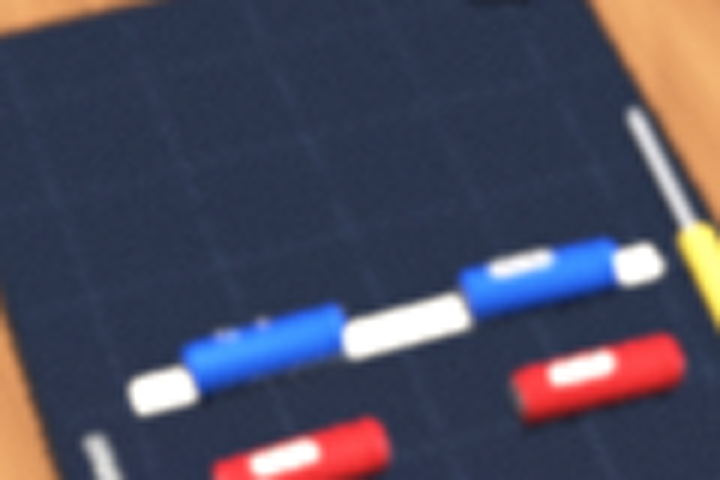

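```bash
python3 m.py s16 "(492,-18)" "(620,-28)"; python3 -c "
from h import *
print(telemetry.read_state()['joint_vel'].round(3)); print(workorder.job_done())"
```

```text
21.1833 [649.9 285.2 164.8] [ 0.6 -0.5 -0.2]
blueN 493.5 -17.9 -2.9 261.0 231.0
blueF 619.2 -30.6 -5.1 219.0 222.0
[-0.016 -0.009 -0.002  0.001  0.002 -0.002]
the job is handed in; nothing more can be done
None
```

Both blue cells now lie still on the white line, and the job was handed in at about 21 s of the 61 s allowed. I rolled each one with the shut fingertips resting on its top. Each took five short strokes at about 5 N, with one touch-down at about 10 N, and I lifted the fingers clear between strokes.

| Cell | Offset from line's middle, side camera | Offset from line's middle, top camera | Angle to line |
|---|---|---|---|
| Near | +0.9 mm | −1.5 mm | about 1.5° |
| Far | −1.4 mm | −2.2 mm | under 2° |

- **Disagreement:** the two cameras differ by 1–2.5 mm on position, which is about their calibration accuracy. For the far cell they also put the angle on opposite sides of the line. Both put both cells over the 14 mm wide line. The far cell may have gone 1–2 mm past the middle, and I left it rather than roll it back.
- **Stillness:** the last two side pictures, taken 0.1 s apart, gave the same positions for both cells.
- **Other items:** in the top camera the red cells measured where they started, within 0.2 mm. The screwdriver, spudger and dish look unmoved in the last pictures. I did not measure the cable tester or the look-alikes off the mat, but the arm passed well above the table on the way in and out.

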